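# Canister tower with a jar from the lazy Susan

### The job

Build one upright tower on the wooden board: the large canister at the bottom, the medium one on it, the small one on that, and the round amber jar on the very top, each centred on the one below. The jar stands on the lazy Susan: turn the lazy Susan until the jar, still standing in its bay, is in front, at the black tongue of the stand, and only then take it out. Leave the other two containers standing on the lazy Susan and do not disturb the food tin on the table.

Things in the scene. Friction and masses are not known exactly. Their poses are not given: they have to be found in the camera images.
- large: Large square storage canister, frosted grey with a flat white lid that has a grey disc in its middle: 64 x 64 mm, 70 mm high, about 220 g, rigid and closed. Origin at the centre of its underside, z up, x and y square to its sides. Stands upright on the table at the start.
- medium: Medium canister of the same make: 54 x 54 mm, 60 mm high, about 150 g. Origin at the centre of its underside, z up, x and y square to its sides.
- small: Small canister of the same make: 44 x 44 mm, 50 mm high, about 100 g. Origin at the centre of its underside, z up, x and y square to its sides.
- jar: Round amber glass spice jar with a steel lid: diameter 42 mm, 58 mm high, flat top and underside, about 120 g. Origin at the centre of its underside, z up. Starts upright in one of the three occupied bays of the lazy Susan, never the front one.
- board: Fixed square wooden board on the table, 110 x 110 mm, 12 mm thick; the tower stands on its middle. Origin at the centre of its underside.
- turntable: Lazy Susan disc, radius 130 mm, turns freely, stays where left. Origin: axis, underside; containers stand on its top face, 10 mm higher. Rim and 4 dividers (diagonal to x, y) rise 12 mm above that face; bay centres lie 90 mm out along +x, +y, -x (empty, starts in front), -y. Round black knob on the axis: diameter 40, 105 to 135 mm above the origin; grip from above.
- front (a point): The pick-up place in front of the lazy Susan, a point fixed to its stand: above the black tongue that sticks out from under the disc on the robot's side, 90 mm from the axis and at the height of the disc's top face (28 mm above the table). Here the jar must be brought by turning.
- square_tin: Bystander on the lazy Susan: square aluminium spice tin with a small black top, 42 x 42 mm, 66 mm high. Origin at the centre of its underside, z up.
- green_bottle: Bystander on the lazy Susan: green bottle with a narrow black cap, diameter 34 mm, 64 mm high; it stands loose and could tip if the disc is jerked. Origin at the centre of its underside, z up.
- tin: Bystander on the table, beyond the canisters: food tin with a paper label, diameter 72 mm, 85 mm high. Origin at the centre of its underside, z up.
Things that resemble listed ones, but are neither listed nor needed, are in the scene too. Leave any purple or red look-alike of the small alone.

How it is judged:
On the way:
1. the lazy Susan is turned so that the jar, standing in its own bay, is at the front (within 30 mm of the pick-up point) (horizontal distance between jar and front below 0.03 m and x of jar in the frame of turntable above -0.04 m and z of jar in the frame of turntable below 0.015 m and angle between jar's own z axis and vertical below 0.1 rad and linear speed of jar below 0.05 m/s), for 0.2 s.
At the end, for the whole second after the job is handed in: The large canister stands on the board (centres within 15 mm), the medium on the large, the small on the medium and the jar on the small (centres within 12 mm each), all seated, upright and at rest; the square tin and the green bottle still stand on the lazy Susan (horizontal distance between large and board below 0.015 m and z of large in the frame of board between 0.008 and 0.016 m and angle between each of large, medium, small, jar's own z axis and vertical below 0.08 rad and linear speed of each of large, medium, small, jar, square_tin, green_bottle below 0.02 m/s and angular speed of each of large, medium, small, jar below 0.2 rad/s and horizontal distance between medium and large below 0.012 m and z of medium in the frame of large between 0.066 and 0.074 m and horizontal distance between small and medium below 0.012 m and z of small in the frame of medium between 0.056 and 0.064 m and horizontal distance between jar and small below 0.012 m and z of jar in the frame of small between 0.046 and 0.054 m and angle between each of square_tin, green_bottle's own z axis and vertical below 0.2 rad and horizontal distance between each of square_tin, green_bottle and turntable below 0.125 m and z of each of square_tin, green_bottle in the frame of turntable above 0.005 m); the robot touches nothing.
It fails at once if the food tin is moved more than 20 mm or tipped (distance of tin from where it was at the start of the episode above 0.02 m or angle between tin's own z axis and vertical above 0.3 rad).
It fails at once if a bystander on the lazy Susan is tipped over (angle between any of square_tin, green_bottle's own z axis and vertical above 0.5 rad).
It also fails if it takes over 122 s, if anything falls off the work surface, if the arm or the gripper's body presses on something with over 40 N, if the wrist force passes 120 N, or if a joint passes its speed limit or range.

### The arm

A 7-joint arm with a two-finger parallel gripper is mounted at the origin on the work surface. World frame = base frame: x ahead of the robot, y to its left, z up, the work surface at z = 0. Lengths are in m, angles in rad, forces in N, time in s.
With the tool pointing down it reaches from about 0.425 to 1.025 m from the base axis. Payload 9.4 kg.
Tool frame: the origin (TCP) lies midway between the tips of the shut fingers; the grasp point (between the pads) lies 19 mm behind it; z points along the fingers, y is the line along which they close (so a half turn about z gives the same grasp; the last joint's range is limited). The gripper opens to 93 mm and grips with 3 to 60 N. Pads are 15 mm wide; open, the fingers measure 128 mm over their backs; the gripper's body (75 mm by 188 mm) begins 65 mm behind the grasp point.
Start: joints at [-1.394, 0.599, -0.003, 1.599, 0.002, 0.943, -0.08], TCP at [0.182, 0.702, 0.219] pointing down, gripper open.
Joint ranges: [-2.57, 2.57], [-0.35, 1.97], [-1.29, 1.29], [0.11, 2.56], [-1.05, 4.19], [0.11, 1.86], [-2.63, 2.63]. Speed limits (rad/s): [2.22, 2.22, 3.01, 3.01, 3.14, 3.14, 3.14].

### API

Orientations are given as a rotation vector (axis times angle).
In Python, from bench import telemetry, cams, order gives the robot as it stands.
- The arm moves only by the shell command python3 -m creep 'ROWS' [FORCE]. ROWS is JSON, a list that holds one entry, the list of rows, each a list of 5 numbers: the closure, from -1 (fully open) to 1 (shut), then the shift along the tool's x, y, z in units of 40 mm (1.0 is 40 mm), then the turn about the tool's z in rad. A call has 1 to 12 rows; each row is the pose to reach, as a shift and turn from the pose commanded when the call began, along the tool's axes at that moment; what a row does not reach only later rows make up. A row lasts 1/8 s, in which the tool goes at most 62.5 mm and 10.7 degrees, less where a joint would pass 70% of its speed; a pose out of reach is approached as far as the arm can. A call with a gripper value outside its range is refused whole. The fingers move at their own pace and stop on an object; FORCE is the grip in N (left out, the last holds). Time passes only in rows, so rows that repeat a pose let the fingers close. It gives the time, the measured TCP pose, the force, the opening and the grip force at its end, in the units of the state.
- telemetry.read_state(): the state, without advancing time (a new reading comes with each control period).
- cams.get_image(name): name is "scene" or "top"; returns a dict with "pixels" (420x560x3 uint8, red, green, blue), "K" (3x3 intrinsics, pixels), "k1" (the pictures are not rectified: a ray, as slopes to the right and down, at radius r is drawn at 1 + k1 r^2 times it, then the intrinsics apply), "extrinsics" (4x4, takes a point from world to camera coordinates). Camera axes: x right, y up, looking along -z (the intrinsics and any distortion apply to the point x, -y, -z); pixel columns grow to the right and rows downward; lengths in m; the calibration is good to about 2 mm. A picture is of the moment at which its call begins. There is no depth.
- order.job_done(): hands the job in; it is judged then, once.
The state is a dict: "time_s": time; "joints": joint angles; "qd": joint speeds; "effort": joint torques, N m; "tcp_pos": TCP position; "tcp_rot": TCP orientation; "wrist_force": force on the tool from outside, world axes, zero at the start; "moment": the same for the moment, N m; "finger_gap": opening from 0.0 (shut) to 1.0 (fully open); "grasp_force": force on a finger pad.
Only numpy, scipy, OpenCV 4.12 (cv2) and the standard library are available. Lean on these libraries where they do the work, as an engineer would, in place of code of your own. Each camera call takes 0.05 s, during which the arm holds its last target. There are 200 camera calls.

## Working session

There is one attempt and no reset: what is moved stays moved. The work goes in short steps, Python scripts to look and compute and a shell command to move; the robot and the scene stay as the last step left them, time stands still between calls to the robot, and variables do not carry over. Pictures are saved under pics/ and viewed, at most 14 in all, crops included, and the job is handed in when it is done.

```bash
ls; mkdir -p pics; cat > h.py <<'E'
import numpy as np, cv2
from bench import telemetry, cams, order
from scipy.spatial.transform import Rotation as R
def snap(n,f=None):
    im=cams.get_image(n)
    if f: cv2.imwrite('pics/'+f,np.ascontiguousarray(im['pixels'][:,:,::-1]))
    return im
def ray(im,u,v):
    K=np.array(im['K']);E=np.array(im['extrinsics'])
    d=cv2.undistortPoints(np.array([[[u,v]]],float),K,np.array([im['k1'],0,0,0.]))[0,0]
    Rm=E[:3,:3]; c=-Rm.T@E[:3,3]; w=Rm.T@np.array([d[0],-d[1],-1]); return c,w/np.linalg.norm(w)
def onz(im,u,v,z):
    c,w=ray(im,u,v); return c+w*(z-c[2])/w[2]
def tri(i1,p1,i2,p2):
    c1,w1=ray(i1,*p1);c2,w2=ray(i2,*p2)
    t=np.linalg.lstsq(np.c_[w1,-w2],c2-c1,rcond=None)[0]
    a,b=c1+t[0]*w1,c2+t[1]*w2
    return (a+b)/2,np.linalg.norm(a-b)
def proj(im,P):
    E=np.array(im['extrinsics']);p=E[:3,:3]@np.array(P)+E[:3,3];p=np.array([[p[0],-p[1],-p[2]]])
    return cv2.projectPoints(p,np.zeros(3),np.zeros(3),np.array(im['K']),np.array([im['k1'],0,0,0.]))[0].ravel()
E
python3 - <<'E'
from h import *
for n in('scene','top'):
    im=snap(n,n+'0.png'); print(n,im['K'],im['k1'],im['extrinsics'])
print(telemetry.read_state())
E
```

```text
pics
scene [[434.26429024   0.         287.77138115]
 [  0.         434.26429024 204.53234768]
 [  0.           0.           1.        ]] -0.039055368773392406 [[ 0.26259406  0.96485099  0.01034035 -0.20601992]
 [-0.81198609  0.2151756   0.54256617  0.47270072]
 [ 0.52127051 -0.15087087  0.83994942 -1.48407903]
 [ 0.          0.          0.          1.        ]]
top [[437.22713981   0.         276.44318827]
 [  0.         437.22713981 206.69955356]
 [  0.           0.           1.        ]] -0.09423922005343793 [[-0.02124942 -0.99973856 -0.0084428   0.03535678]
 [ 0.98128839 -0.02247218  0.19122788 -0.61369144]
 [-0.19136761 -0.00422134  0.98150936 -0.7805489 ]
 [ 0.          0.          0.          1.        ]]
{'time_s': 0.1, 'joints': array([-1.39373587,  0.6000513 , -0.00253159,  1.60005341,  0.00179611,
        0.94291691, -0.07978462]), 'qd': array([-0.00126136, -0.00319423, -0.00217488, -0.00126609,  0.00015443,
        0.00178784,  0.00179836]), 'effort': array([ 5.79738436e-03, -7.66553307e+01,  1.50201727e+00, -2.52937710e+01,
       -5.24180511e-02,  1.36221014e-02,  5.38899280e-05]), 'tcp_pos': array([0.18191669, 0.70134427, 0.21784078]), 'tcp_rot': array([-3.97435202e-01, -3.11630616e+00,  2.24024828e-03]), 'wrist_force': array([ 0.48361329, -0.39270035,  0.0962989 ]), 'moment': array([-0.04041952, -0.05380244,  0.01811124]), 'grasp_force': 0.0, 'finger_gap': 1.000289966606706}
```

View pics/scene0.png

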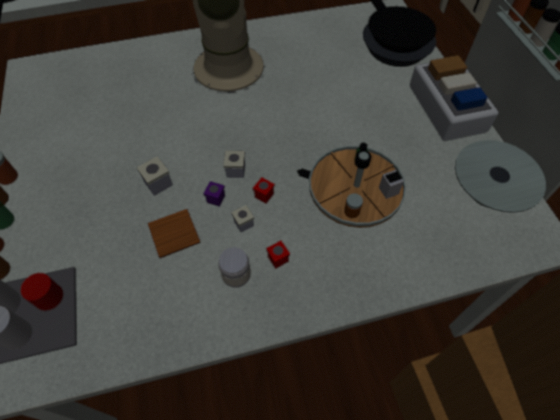

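View pics/top0.png

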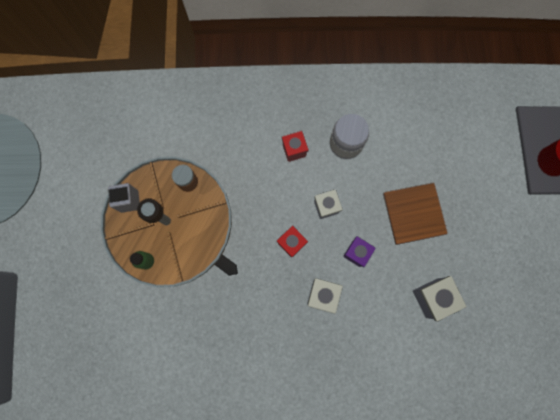

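The top view shows large (443,300), medium (325,296), small (329,203), board (416,213), food tin (351,132). The lazy Susan axis is near (168,222), with the knob at (150,210) and the tongue at (228,266). The jar is at (183,177), the square tin at (120,195) and the bottle at (142,259), so the jar must turn about 90° clockwise. In the scene view these are at (153,172), (234,160), (243,217), (173,233), (233,265) and (357,185).

```bash
cat > m.py <<'E'
from h import *
def lids(im,n):
    p=im['pixels'].astype(int);g=p.sum(2)/3;
    hsv=cv2.cvtColor(im['pixels'],cv2.COLOR_RGB2HSV)
    return p,g,hsv
E
python3 - <<'E'
from h import *
a=cv2.imread('pics/top0.png');b=cv2.imread('pics/scene0.png')
def cr(i,x,y,w,h,s):
    c=i[y:y+h,x:x+w]; return np.clip(cv2.resize(c,None,fx=s,fy=s,interpolation=cv2.INTER_CUBIC)*1.0*1.4,0,255).astype(np.uint8)
o=np.zeros((600,800,3),np.uint8)
A=cr(a,95,100,200,100,1); 
o[:300,:400]=cr(a,95,145,160,120,2.5); o[:300,400:]=cr(a,275,180,200,150,2)
o[300:,:400]=cr(b,290,135,133,100,3)[:300,:400] if 0 else cv2.resize(cr(b,295,135,120,90,3),(400,300)); o[300:,400:]=cr(b,130,140,160,120,2.5)
cv2.imwrite('pics/crops.png',o)
t=a.astype(int);print([t[y,x][::-1].tolist() for x,y in[(430,290),(443,300),(430,315),(315,290),(325,296),(340,270),(329,195)]])
t=b.astype(int);print([t[y,x][::-1].tolist() for x,y in[(145,165),(153,168),(155,180),(226,155),(234,170),(240,212),(190,150)]])
E
```

```text
[[159, 160, 148], [81, 81, 84], [51, 53, 58], [169, 169, 156], [86, 85, 90], [136, 143, 143], [167, 167, 155]]
[[105, 106, 95], [46, 45, 47], [52, 53, 50], [103, 102, 93], [46, 47, 52], [52, 51, 53], [93, 98, 95]]
```

View pics/crops.png

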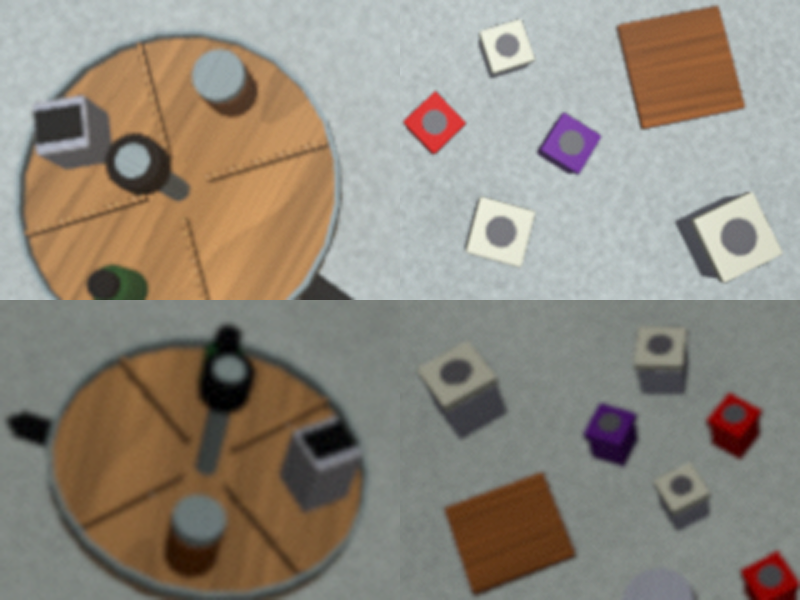

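```bash
cat > m.py <<'E'
from h import *
def blob(mask,near,rad=25):
    n,l,s,c=cv2.connectedComponentsWithStats(mask.astype(np.uint8))
    k=min((i for i in range(1,n) if s[i,4]>25),key=lambda i:np.hypot(*(c[i]-near)))
    ct=max(cv2.findContours((l==k).astype(np.uint8),cv2.RETR_EXTERNAL,cv2.CHAIN_APPROX_NONE)[0],key=cv2.contourArea)
    return cv2.convexHull(ct)
def cen(h):
    m=cv2.moments(h);return np.array([m['m10']/m['m00'],m['m01']/m['m00']])
def lidmask(im,lo):
    p=cv2.resize(im['pixels'],None,fx=4,fy=4,interpolation=cv2.INTER_CUBIC).astype(int); return (p[...,0]-p[...,2]>=3)&(p[...,0]-p[...,2]<40)&(p[...,1]>lo)
def woodmask(im):
    p=cv2.resize(im['pixels'],None,fx=4,fy=4,interpolation=cv2.INTER_CUBIC).astype(int); return (p[...,0]-p[...,2]>30)&(p[...,1]>p[...,2]+5)
def up(uv): return (np.array(uv)+.5)*4-.5
def dn(uv): return (np.array(uv)+.5)/4-.5
E
cat > lid.py <<'E'
from m import *
import sys
def canister(T,S,tp,sp,z):
    h1=blob(lidmask(T,110),up(tp)); h2=blob(lidmask(S,72),up(sp))
    c1,c2=dn(cen(h1)),dn(cen(h2))
    P,e=tri(T,c1,S,c2)
    q=np.array([onz(T,*dn(p),z)[:2] for p in h1[:,0,:]],np.float32)
    r=cv2.minAreaRect(q*1000)
    print(np.round(c1,1),np.round(c2,1),'P',P.round(4),'err',round(e,4),'rect',np.round(r[0],1),np.round(r[1],1),'ang',round(r[2],1),'S on z',onz(S,*c2,z)[:2].round(4))
if __name__=='__main__':
    T,S=snap('top'),snap('scene')
    canister(T,S,(443,300),(153,168),.07);canister(T,S,(325,296),(234,157),.06);canister(T,S,(329,203),(243,213),.05)
    h1=blob(woodmask(T),up((416,213)));h2=blob(woodmask(S),up((173,233)))
    c1,c2=dn(cen(h1)),dn(cen(h2));print('board',tri(T,c1,S,c2)); print(cv2.minAreaRect(np.array([onz(T,*dn(p),.012)[:2]*1000 for p in h1[:,0,:]],np.float32)),onz(S,*c2,.012))
    h1=blob(woodmask(T),up((168,222)));h2=blob(woodmask(S),up((357,185)))
    for im,h in((T,h1),(S,h2)):
        print('disc',cv2.minEnclosingCircle(np.array([onz(im,*dn(p),.030)[:2]*1000 for p in h[:,0,:]],np.float32)))
    k=onz(T,148+.5,208,.153); 
    # lids: bluish-grey steel
    for im,n,pj,pk in((T,'T',(182,175),(148,209)),(S,'S',(354,201),(363,157))):
        for q in(pj,pk): print(n,q,im['pixels'][q[1],q[0]])
    print(onz(T,148,209,.153),tri(T,(148,209),S,(363.5,158)),tri(T,(182.5,176),S,(354.5,201)))
    for t in((150.5,165),(228,205)): pass
    print('tongue',onz(T,228,266,.01),onz(S,305,174,.01))
E
python3 lid.py
```

```text
[443.8 298.1] [152.2 168.8] P [ 0.4334 -0.2834  0.0669] err 0.0032 rect [ 433.1 -284.2] [64.2 63.8] ang 22.9 S on z [ 0.4368 -0.2813]
[324.8 295.4] [233.5 157.9] P [ 0.4447 -0.0639  0.0565] err 0.0014 rect [444.6 -64.2] [54.4 54.1] ang 73.2 S on z [ 0.4478 -0.0634]
[328.1 202.5] [242.2 214.2] P [ 0.623  -0.0782  0.0466] err 0.0022 rect [622.2 -78.8] [44.1 44.3] ang 15.8 S on z [ 0.6254 -0.0773]
board (array([ 0.60528   , -0.26141209,  0.00433616]), np.float64(0.002319240181484381))
((604.6212158203125, -260.63037109375), (109.04664611816406, 109.36985778808594), 9.640881538391113) [ 0.6104218 -0.2592463  0.012    ]
disc ((597.762939453125, 243.67112731933594), 127.01901245117188)
disc ((596.7780151367188, 245.7370147705078), 125.56224060058594)
T (182, 175) [112 122 124]
T (148, 209) [112 123 124]
S (354, 201) [74 83 83]
S (363, 157) [76 85 84]
[0.59709566 0.24231994 0.153     ] (array([0.59910251, 0.24569049, 0.14310865]), np.float64(0.0006521868499145978)) (array([0.67572357, 0.2024879 , 0.07561643]), np.float64(0.0029115568585981358))
tongue [0.50588827 0.12101198 0.01      ] [0.51542312 0.12354965 0.01      ]
```

```bash
cat > plan.py <<'E'
from h import *
# go(x,y,z,yaw_deg of tool y line): prints shift in tool units + turn. Note: shift relative to measured pose
def go(x,y,z,yaw=None,nom=None):
    s=telemetry.read_state();r=R.from_rotvec(s['tcp_rot']).as_matrix()
    d=np.array([x,y,z])-s['tcp_pos'] ; u=r.T@d/.04
    cur=np.degrees(np.arctan2(r[1,1],r[0,1])); t=None
    if yaw is not None:
        t=-((yaw-cur+90)%180-90); t=np.radians(t)   # +turn about down z = clockwise
    print('t',round(s['time_s'],2),'tcp',s['tcp_pos'].round(4),'yaw',cur.round(1),'tilt',r[:,2].round(3),'j',s['joints'].round(2),'gap',round(s['finger_gap'],3),'F',s['grasp_force'].round(1) if s['grasp_force'] else 0,'W',s['wrist_force'].round(1))
    print('shift',u.round(3),'turn',None if t is None else round(t,3))
import sys
if __name__=='__main__': go(*map(float,sys.argv[1:]))
E
python3 plan.py .5977 .2445 .215 ; python3 - <<'E'
from h import *
T,S=snap('top'),snap('scene')
c=np.array([.5977,.2445])
for P in(onz(T,182.5,176,.086),onz(S,354.5,201,.086),onz(T,228,266,.012),onz(S,305,174,.012)):
    d=P[:2]-c;print(P.round(4),np.hypot(*d),np.degrees(np.arctan2(*d[::-1])))
for p in((95+145/2.5,145+45/2.5),(95+325/2.5,145+147/2.5),(95+30/2.5,145+235/2.5)):
    d=onz(T,*p,.04)[:2]-c;print('div',np.degrees(np.arctan2(*d[::-1])))
E
```

```text
t 0.2 tcp [0.182  0.7015 0.2181] yaw 75.5 tilt [-0.    -0.001 -1.   ] j [-1.39  0.6  -0.    1.6   0.    0.94 -0.08] gap 1.001 F 0 W [-0.2  0.2 -0.6]
shift [-12.928  -8.45    0.086] turn None
[0.6726 0.1987 0.086 ] 0.08777100873228341 -31.48043269629518
[0.6818 0.2003 0.086 ] 0.09501770224021587 -27.745640009994005
[0.5058 0.1208 0.012 ] 0.15413897562444787 -126.6138704554601
[0.5168 0.123  0.012 ] 0.14591377652278537 -123.65281322516479
div 12.479739202750757
div -76.74856116086629
div 108.04983297931051
```

```bash
python3 -m creep '[[[-1,-12.93,-8.45,0,0],[-1,-12.93,-8.45,0,0],[-1,-12.93,-8.45,0,0],[-1,-12.93,-8.45,0,0],[-1,-12.93,-8.45,0,0],[-1,-12.93,-8.45,0,0],[-1,-12.93,-8.45,0,0],[-1,-12.93,-8.45,0,0],[-1,-12.93,-8.45,0,0],[-1,-12.93,-8.45,0,0],[-1,-12.93,-8.45,0,0],[-1,-12.93,-8.45,0,0]]]' 25; python3 plan.py .5977 .2445 .121
```

```text
time_s: 1.8
tcp_pos: [0.5974, 0.2451, 0.2185]
tcp_rot: [-0.398, -3.116, -0.0]
wrist_force: [-0.2, 0.2, 0.4]
finger_gap: 1.0
grasp_force: 0.0
t 1.8 tcp [0.5974 0.2451 0.2185] yaw 75.4 tilt [-0.001  0.    -1.   ] j [-0.48  0.5   0.01  1.79 -0.01  0.85  0.85] gap 1.0 F 0 W [-0.2  0.2  0.4]
shift [-0.012 -0.013  2.437] turn None
```

```bash
python3 -m creep '[[[-1,0,0,1.2,0],[-1,0,0,2.0,0],[-1,0,0,2.4,0],[-1,0,0,2.4,0],[0.2,0,0,2.4,0],[1,0,0,2.4,0],[1,0,0,2.4,0],[1,0,0,2.4,0],[1,0,0,2.4,0],[1,0,0,2.4,0],[1,0,0,2.4,0]]]' 25; python3 plan.py .5977 .2445 .121
```

```text
time_s: 3.18
tcp_pos: [0.5974, 0.2432, 0.1226]
tcp_rot: [-0.399, -3.115, 0.003]
wrist_force: [-1.6, -4.8, 4.1]
finger_gap: 0.425
grasp_force: 25.0Traceback (most recent call last):
  File "plan.py", line 12, in <module>
    if __name__=='__main__': go(*map(float,sys.argv[1:]))
                             ~~^^^^^^^^^^^^^^^^^^^^^^^^^^
  File "plan.py", line 9, in go
    print('t',round(s['time_s'],2),'tcp',s['tcp_pos'].round(4),'yaw',cur.round(1),'tilt',r[:,2].round(3),'j',s['joints'].round(2),'gap',round(s['finger_gap'],3),'F',s['grasp_force'].round(1) if s['grasp_force'] else 0,'W',s['wrist_force'].round(1))
                                                                                                                                                                     ^^^^^^^^^^^^^^^^^^^^^^
AttributeError: 'float' object has no attribute 'round'
```

```bash
sed -i "s/s\['grasp_force'\].round(1) if s\['grasp_force'\] else 0/round(s['grasp_force'],1)/" plan.py; python3 -m creep '[[[1,0,-0.04,0,0.01],[1,0,-0.04,0,0.04],[1,0,-0.04,0,0.08],[1,0,-0.04,0,0.14],[1,0,-0.04,0,0.21],[1,0,-0.04,0,0.28],[1,0,-0.04,0,0.35],[1,0,-0.04,0,0.42],[1,0,-0.04,0,0.49],[1,0,-0.04,0,0.56],[1,0,-0.04,0,0.63],[1,0,-0.04,0,0.70]]]' ; python3 plan.py .5977 .2445 .121 -16.6
```

```text
time_s: 4.68
tcp_pos: [0.5977, 0.2435, 0.1226]
tcp_rot: [1.447, 2.788, 0.001]
wrist_force: [0.7, -1.2, -0.1]
finger_gap: 0.421
grasp_force: 25.0
t 4.67 tcp [0.5977 0.2435 0.1226] yaw 35.1 tilt [ 0.001  0.    -1.   ] j [-0.61  0.62  0.21  1.88 -0.2   0.66  0.33] gap 0.421 F 25.0 W [ 0.7 -1.2 -0.1]
shift [0.02  0.014 0.041] turn 0.903
```

```bash
python3 -m creep '[[[1,0,0,0,0.07],[1,0,0,0,0.15],[1,0,0,0,0.23],[1,0,0,0,0.31],[1,0,0,0,0.39],[1,0,0,0,0.47],[1,0,0,0,0.55],[1,0,0,0,0.63],[1,0,0,0,0.71],[1,0,0,0,0.78],[1,0,0,0,0.84],[1,0,0,0,0.88]]]' ; python3 -m creep '[[[1,0,0,0,0.02],[1,0,0,0,0.02],[1,0,0,0,0.02]]]'; python3 - <<'E'
from h import *
T,S=snap('top','top1.png'),snap('scene','scene1.png')
a,b=T['pixels'][:,:,::-1],S['pixels'][:,:,::-1]
o=np.hstack([cv2.resize(a[130:310,80:260],(400,400)),cv2.resize(b[110:250,280:420],(400,400))])
cv2.imwrite('pics/c1.png',np.clip(o*1.4,0,255).astype(np.uint8))
E
python3 plan.py .5977 .2445 .2
```

```text
time_s: 6.18
tcp_pos: [0.5982, 0.2436, 0.1227]
tcp_rot: [2.495, 1.907, 0.002]
wrist_force: [5.3, -0.3, -2.3]
finger_gap: 0.428
grasp_force: 25.0
time_s: 6.55
tcp_pos: [0.5982, 0.2436, 0.1227]
tcp_rot: [2.512, 1.885, 0.002]
wrist_force: [5.2, -0.3, -3.8]
finger_gap: 0.427
grasp_force: 25.0
t 6.65 tcp [0.5982 0.2436 0.1227] yaw -16.2 tilt [ 0.002  0.    -1.   ] j [-0.77  0.66  0.47  1.89 -0.45  0.69 -0.32] gap 0.428 F 25.0 W [ 5.  -0.6 -2.3]
shift [ 0.02  -0.017 -1.934] turn None
```

View pics/c1.png

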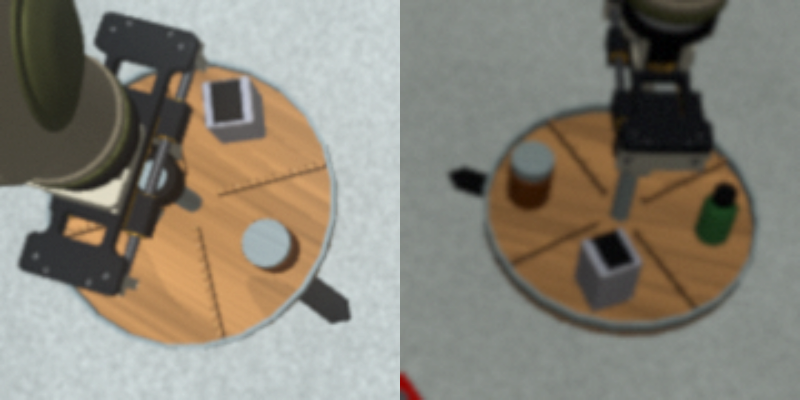

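```bash
python3 -m creep '[[[0.5,0,0,0,0],[-0.2,0,0,0,0],[-0.5,0,0,0,0],[-0.5,0,0,-0.5,0],[-0.5,0,0,-1.9,0],[-0.5,0,0,-1.9,0],[-0.5,0,0,-1.9,0]]]'; python3 - <<'E'
from h import *
T=snap('top');S=snap('scene')
print(onz(T,200.6,239.3,.086),onz(S,280+532*.35-400*.35,110+157*.35,.086))
print(np.array([.598,.2436])+.09*np.array([np.cos(np.radians(-125)),np.sin(np.radians(-125))]))
E
python3 plan.py .4340 -.2835 .12 22.9
```

```text
time_s: 7.52
tcp_pos: [0.5972, 0.2435, 0.1995]
tcp_rot: [-2.512, -1.886, -0.002]
wrist_force: [-0.4, 0.2, -1.2]
finger_gap: 0.751
grasp_force: 0.0
[0.5511892  0.16260421 0.086     ] [0.55492804 0.16690715 0.086     ]
[0.54637812 0.16987632]
t 7.62 tcp [0.5967 0.2433 0.1982] yaw -16.2 tilt [-0.001 -0.    -1.   ] j [-0.82  0.57  0.54  1.84 -0.38  0.84 -0.38] gap 0.752 F 0.0 W [-0.5 -0.5 -0.6]
shift [-13.781  -0.231   1.962] turn -0.682
```

```bash
python3 -m creep '[[[-0.6,-13.78,-0.23,0,-0.68],[-0.8,-13.78,-0.23,0,-0.68],[-1,-13.78,-0.23,0,-0.68],[-1,-13.78,-0.23,0,-0.68],[-1,-13.78,-0.23,0,-0.68],[-1,-13.78,-0.23,0,-0.68],[-1,-13.78,-0.23,0,-0.68],[-1,-13.78,-0.23,0,-0.68],[-1,-13.78,-0.23,0,-0.68],[-1,-13.78,-0.23,1,-0.68],[-1,-13.78,-0.23,1.9,-0.68],[-1,-13.78,-0.23,1.9,-0.68]]]'; python3 plan.py .4340 -.2835 .031 22.9
```

```text
time_s: 9.12
tcp_pos: [0.4328, -0.2827, 0.1203]
tcp_rot: [-1.737, -2.61, 0.001]
wrist_force: [-0.5, -0.3, -0.0]
finger_gap: 1.005
grasp_force: 0.0
t 9.12 tcp [ 0.4328 -0.2827  0.1203] yaw 22.7 tilt [-0.005  0.003 -1.   ] j [ 0.28  0.52  0.27  2.17 -0.28  0.5   1.16] gap 1.005 F 0.0 W [-0.5 -0.3 -0. ]
shift [-0.04   0.029  2.232] turn -0.003
```

```bash
python3 -m creep '[[[-1,-0.03,0,1.2,0],[-1,-0.03,0,2.0,0],[-1,-0.03,0,2.2,0],[-1,-0.03,0,2.2,0],[1,-0.03,0,2.2,0],[1,-0.03,0,2.2,0],[1,-0.03,0,2.2,0],[1,-0.03,0,2.2,0],[1,-0.03,0,2.2,0],[1,-0.03,0,2.0,0],[1,-0.03,0,0.9,0],[1,-0.03,0,0.9,0]]]' 25; python3 plan.py .6046 -.2606 .083 22.9
```

```text
time_s: 10.62
tcp_pos: [0.4362, -0.2853, 0.089]
tcp_rot: [1.738, 2.612, 0.001]
wrist_force: [0.5, 0.5, -2.3]
finger_gap: 0.686
grasp_force: 25.0
t 10.62 tcp [ 0.4362 -0.2853  0.089 ] yaw 22.7 tilt [ 0.004 -0.002 -1.   ] j [ 0.3   0.57  0.24  2.19 -0.32  0.41  1.2 ] gap 0.686 F 25.0 W [ 0.5  0.5 -2.3]
shift [-1.057  4.121  0.164] turn -0.003
```

```bash
python3 -m creep '[[[1,-1.06,4.12,0,0],[1,-1.06,4.12,0,0],[1,-1.06,4.12,0,0],[1,-1.06,4.12,0,0],[1,-1.06,4.12,0,0],[1,-1.06,4.12,0,0],[1,-1.06,4.12,0,0]]]'; python3 plan.py .6046 -.2606 .045
```

```text
time_s: 11.5
tcp_pos: [0.6025, -0.2606, 0.0868]
tcp_rot: [-1.741, -2.614, 0.0]
wrist_force: [0.2, 0.7, -2.2]
finger_gap: 0.69
grasp_force: 25.0
t 11.5 tcp [ 0.6025 -0.2606  0.0868] yaw 22.7 tilt [-0.  0. -1.] j [ 0.13  0.69  0.3   1.88 -0.33  0.62  1.03] gap 0.69 F 25.0 W [ 0.2  0.7 -2.2]
shift [-0.021  0.047  1.044] turn None
```

```bash
python3 -m creep '[[[1,-0.02,0.05,0.6,0],[1,-0.02,0.05,0.95,0],[1,-0.02,0.05,1.04,0],[1,-0.02,0.05,1.07,0],[1,-0.02,0.05,1.07,0],[1,-0.02,0.05,1.07,0]]]'; python3 plan.py .6046 -.2606 .045
```

```text
time_s: 12.25
tcp_pos: [0.6051, -0.26, 0.0464]
tcp_rot: [1.74, 2.616, 0.002]
wrist_force: [-7.0, 4.2, 24.3]
finger_gap: 0.686
grasp_force: 25.0
t 12.25 tcp [ 0.6051 -0.26    0.0464] yaw 22.7 tilt [ 0.001  0.001 -1.   ] j [ 0.15  0.75  0.27  1.89 -0.35  0.55  1.05] gap 0.686 F 25.0 W [-7.   4.2 24.3]
shift [-0.007 -0.018  0.035] turn None
```

```bash
python3 -m creep '[[[1,0,0,-0.03,0],[0.2,0,0,-0.03,0],[-0.6,0,0,-0.03,0],[-0.6,0,0,-0.03,0],[-0.6,0,0,-1,0],[-0.6,0,0,-2.5,0],[-0.6,0,0,-2.5,0],[-0.6,0,0,-2.5,0]]]'; python3 plan.py .4446 -.0642 .10 -16.8;  python3 - <<'E'
from h import *
from m import *
T=snap('top','top2.png')
h=blob(lidmask(T,110),up(proj(T,[.6046,-.2606,.082])));print('large',onz(T,*dn(cen(h)),.082))
E
```

```text
time_s: 13.25
tcp_pos: [0.6056, -0.2596, 0.1436]
tcp_rot: [-1.739, -2.616, -0.0]
wrist_force: [0.3, 0.3, -0.1]
finger_gap: 0.801
grasp_force: 0.0
t 13.25 tcp [ 0.6056 -0.2596  0.1436] yaw 22.8 tilt [ 0.  0. -1.] j [ 0.1   0.63  0.34  1.84 -0.3   0.73  1.  ] gap 0.801 F 0.0 W [ 0.3  0.3 -0.1]
shift [ 6.062 -1.821  1.09 ] turn 0.69
large [ 0.6073378  -0.25932296  0.082     ]
```

```bash
python3 -m creep '[[[-0.8,6.06,-1.82,0,0.69],[-0.8,6.06,-1.82,0,0.69],[-0.8,6.06,-1.82,0,0.69],[-0.8,6.06,-1.82,0,0.69],[-0.8,6.06,-1.82,0,0.69],[-0.8,6.06,-1.82,0.5,0.69],[-0.8,6.06,-1.82,1.1,0.69],[-0.8,6.06,-1.82,1.1,0.69],[-0.8,6.06,-1.82,1.1,0.69]]]'; python3 plan.py .4446 -.0642 .022 -16.8;  python3 - <<'E'
from h import *
from m import *
T=snap('top','top2.png');S=snap('scene','scene2.png')
c=[]
for im,lo in((T,110),(S,72)):
    h=blob(lidmask(im,lo),up(proj(im,[.6046,-.2606,.082])));c.append(dn(cen(h)));print('large',onz(im,*c[-1],.082),cv2.contourArea(h)/16)
print(tri(T,c[0],S,c[1]))
E
```

```text
time_s: 14.42
tcp_pos: [0.4449, -0.0654, 0.0998]
tcp_rot: [-2.523, -1.872, 0.001]
wrist_force: [-0.2, -0.6, -0.2]
finger_gap: 0.899
grasp_force: 0.0
t 14.43 tcp [ 0.4449 -0.0654  0.0998] yaw -16.8 tilt [-0.001 -0.    -1.   ] j [-0.29  0.52  0.44  2.34 -0.6   0.38  0.37] gap 0.899 F 0.0 W [-0.2 -0.6 -0.2]
shift [ 0.027 -0.016  1.946] turn -0.001
large [ 0.60351694 -0.25132774  0.082     ] 2065.21875
large [ 0.64556941 -0.25076603  0.082     ] 2056.71875
(array([ 0.61347728, -0.2623209 ,  0.03368067]), np.float64(0.010246184755846518))
```

```bash
sed -i 's/<40)/<20)/' m.py; python3 -m creep '[[[-0.8,0.03,0,1.2,0],[-0.8,0.03,0,1.9,0],[-0.8,0.03,0,1.93,0],[-0.8,0.03,0,1.93,0],[1,0.03,0,1.93,0],[1,0.03,0,1.93,0],[1,0.03,0,1.93,0],[1,0.03,0,1.93,0],[1,0.03,0,1.93,0],[1,0.03,0,1.5,0],[1,0.03,0,-1,0],[1,0.03,0,-1.6,0]]]' 25; python3 plan.py .6056 -.2600 .17 -16.8;  python3 - <<'E'
from h import *
from m import *
T=snap('top');S=snap('scene')
c=[]
for im,lo in((T,110),(S,72)):
    h=blob(lidmask(im,lo),up(proj(im,[.6046,-.2606,.082])));c.append(dn(cen(h)));print('large',onz(im,*c[-1],.082),cv2.contourArea(h)/16)
print(tri(T,c[0],S,c[1]))
E
```

```text
time_s: 16.02
tcp_pos: [0.4443, -0.0635, 0.1651]
tcp_rot: [-2.522, -1.872, 0.003]
wrist_force: [1.6, 1.1, -1.6]
finger_gap: 0.581
grasp_force: 25.0
t 16.02 tcp [ 0.4443 -0.0635  0.1651] yaw -16.8 tilt [-0.002 -0.    -1.   ] j [-0.46  0.43  0.67  2.29 -0.5   0.56  0.3 ] gap 0.581 F 25.0 W [ 1.6  1.1 -1.6]
shift [-3.534  5.282 -0.132] turn -0.001
large [ 0.60414255 -0.25097638  0.082     ] 2036.25
large [ 0.64526945 -0.25091718  0.082     ] 2043.3125
(array([ 0.61389411, -0.26200313,  0.0346186 ]), np.float64(0.009524211878497713))
```

```bash
cat > big.py <<'E'
from m import *
import sys
def lidc(im,P,lo):
    m=cv2.morphologyEx(lidmask(im,lo).astype(np.uint8),cv2.MORPH_OPEN,np.ones((9,9)))
    h=blob(m,up(proj(im,P)));c=dn(cen(h));
    q=cv2.minAreaRect(np.array([onz(im,*dn(p),P[2])[:2]*1000 for p in h[:,0,:]],np.float32))
    print('at z',onz(im,*c,P[2]).round(4),'rect',np.round(q[0],1),np.round(q[1],1),round(q[2],1)); return c
def run(P,f=None):
    T=snap('top',f and 't'+f);S=snap('scene',f and 's'+f)
    c1,c2=lidc(T,P,110),lidc(S,P,72);p,e=tri(T,c1,S,c2);print('tri',p.round(4),round(e,4))
if __name__=='__main__': run(list(map(float,sys.argv[1:4])),*sys.argv[4:])
E
python3 big.py .605 -.26 .082 3.png; python3 - <<'E'
import cv2,numpy as np
a=cv2.imread('pics/t3.png')[170:270,360:460];b=cv2.imread('pics/s3.png')[190:270,130:210]
cv2.imwrite('pics/c3.png',np.hstack([cv2.resize(a,(400,400)),cv2.resize(b,(400,400))]))
E
```

```text
at z [ 0.6032 -0.2589  0.082 ] rect [ 603.7 -259.4] [63.7 65.7] 21.8
at z [ 0.6063 -0.2574  0.082 ] rect [ 605.9 -257.5] [66.7 68.8] 22.7
tri [ 0.6039 -0.2588  0.079 ] 0.0021
```

View pics/c3.png

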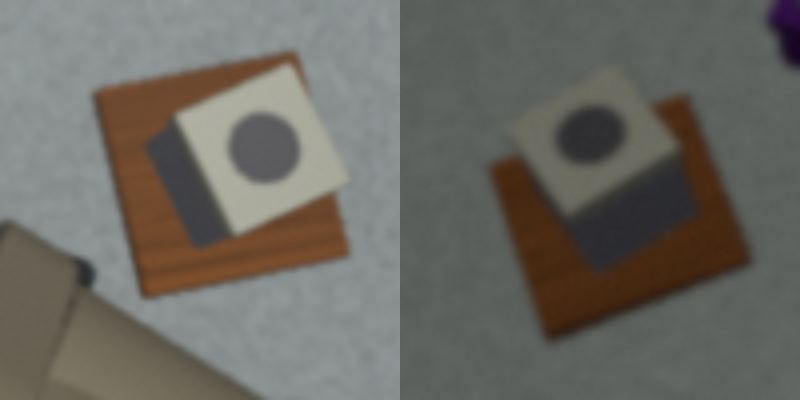

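The large canister stands on the board, lid disc at crop (265,147) in the top view and (590,135) in the scene view, centred within a few mm of the board.

```bash
python3 -m creep '[[[1,-3.53,5.25,0,0],[1,-3.53,5.25,0,0],[1,-3.53,5.25,0,0],[1,-3.53,5.25,0,0],[1,-3.53,5.25,0,0],[1,-3.53,5.25,0,0],[1,-3.53,5.25,0,0],[1,-3.53,5.25,0,0],[1,-3.53,5.25,0,0]]]'; python3 plan.py .6045 -.2595 .105 -16.8
```

```text
time_s: 17.35
tcp_pos: [0.6054, -0.2584, 0.1641]
tcp_rot: [-2.521, -1.874, -0.001]
wrist_force: [0.6, -0.3, -0.8]
finger_gap: 0.58
grasp_force: 25.0
t 17.35 tcp [ 0.6054 -0.2584  0.1641] yaw -16.7 tilt [ 0.  0. -1.] j [-0.07  0.65  0.61  1.84 -0.5   0.81  0.51] gap 0.58 F 25.0 W [ 0.6 -0.3 -0.8]
shift [-0.034 -0.014  1.477] turn 0.001
```

```bash
python3 -m creep '[[[1,-0.03,-0.02,0.7,0],[1,-0.03,-0.02,1.25,0],[1,-0.03,-0.02,1.42,0],[1,-0.03,-0.02,1.47,0],[1,-0.03,-0.02,1.5,0],[1,-0.03,-0.02,1.5,0]]]'; python3 plan.py .6045 -.2595 .105 -16.8
```

```text
time_s: 18.1
tcp_pos: [0.6045, -0.2602, 0.1051]
tcp_rot: [2.521, 1.873, 0.002]
wrist_force: [-1.6, 1.7, 6.1]
finger_gap: 0.583
grasp_force: 25.0
t 18.1 tcp [ 0.6045 -0.2602  0.1051] yaw -16.8 tilt [ 0.001  0.    -1.   ] j [-0.02  0.72  0.55  1.88 -0.56  0.71  0.56] gap 0.583 F 25.0 W [-1.6  1.7  6.1]
shift [ 0.018 -0.006  0.003] turn 0.0
```

```bash
python3 -m creep '[[[1,0,0,-0.02,0],[0.2,0,0,-0.02,0],[-0.5,0,0,-0.02,0],[-0.5,0,0,-0.02,0],[-0.5,0,0,-1,0],[-0.5,0,0,-2,0],[-0.5,0,0,-2,0],[-0.5,0,0,-2,0]]]'; python3 plan.py .6222 -.0788 .09 15.8
```

```text
time_s: 19.1
tcp_pos: [0.6042, -0.2598, 0.1834]
tcp_rot: [-2.521, -1.874, -0.0]
wrist_force: [-0.8, 0.0, -0.7]
finger_gap: 0.754
grasp_force: 0.0
t 19.1 tcp [ 0.6042 -0.2598  0.1834] yaw -16.8 tilt [-0.  0. -1.] j [-0.08  0.63  0.63  1.82 -0.48  0.85  0.5 ] gap 0.754 F 0.0 W [-0.8  0.  -0.7]
shift [ 4.461 -0.873  2.337] turn -0.568
```

```bash
python3 -m creep '[[[-0.5,4.46,-0.87,0,-0.57],[-0.5,4.46,-0.87,0,-0.57],[-0.5,4.46,-0.87,0,-0.57],[-0.5,4.46,-0.87,0.5,-0.57],[-0.5,4.46,-0.87,1.5,-0.57],[-0.5,4.46,-0.87,2.34,-0.57],[-0.5,4.46,-0.87,2.34,-0.57],[-0.5,4.46,-0.87,2.34,-0.57]]]'; python3 plan.py .6222 -.0788 .017 15.8; python3 big.py .6045 -.2595 .142
```

```text
time_s: 20.1
tcp_pos: [0.6226, -0.0797, 0.0906]
tcp_rot: [-1.894, -2.506, 0.001]
wrist_force: [0.1, -0.3, 0.5]
finger_gap: 0.75
grasp_force: 0.0
t 20.1 tcp [ 0.6226 -0.0797  0.0906] yaw 15.8 tilt [-0. -0. -1.] j [-0.22  0.68  0.41  1.95 -0.45  0.6   0.75] gap 0.75 F 0.0 W [ 0.1 -0.3  0.5]
shift [ 0.024 -0.003  1.839] turn 0.001
at z [ 0.6032 -0.2606  0.142 ] rect [ 603.6 -260.8] [54.7 55.4] 73.2
at z [ 0.6064 -0.2594  0.142 ] rect [ 606.5 -258.8] [57.6 56.7] 73.2
tri [ 0.6039 -0.2608  0.139 ] 0.0018
```

Medium sits well on large (z 0.142, ~1.5 mm off). Grasping small.

```bash
python3 -m creep '[[[-0.5,0.02,0,1.2,0],[-0.5,0.02,0,1.75,0],[-0.5,0.02,0,1.84,0],[-0.5,0.02,0,1.84,0],[1,0.02,0,1.84,0],[1,0.02,0,1.84,0],[1,0.02,0,1.84,0],[1,0.02,0,1.84,0],[1,0.02,0,1.84,0],[1,0.02,0,1.4,0],[1,0.02,0,-1.0,0],[1,0.02,0,-3.0,0]]]' 20; python3 plan.py .6040 -.2603 .21 15.8
```

```text
time_s: 21.7
tcp_pos: [0.6217, -0.0787, 0.1612]
tcp_rot: [-1.894, -2.506, 0.002]
wrist_force: [2.1, -0.2, -0.8]
finger_gap: 0.47
grasp_force: 20.0
t 21.7 tcp [ 0.6217 -0.0787  0.1612] yaw 15.8 tilt [-0.001 -0.    -1.   ] j [-0.28  0.59  0.48  1.91 -0.39  0.74  0.71] gap 0.47 F 20.0 W [ 2.1 -0.2 -0.8]
shift [-4.247 -1.666 -1.217] turn 0.001
```

```bash
python3 -m creep '[[[1,0,0,-1,0],[1,-1,-0.4,-1.1,0],[1,-4.25,-1.67,-1.1,0],[1,-4.25,-1.67,-1.1,0],[1,-4.25,-1.67,-1.1,0],[1,-4.25,-1.67,-1.1,0],[1,-4.25,-1.67,-1.1,0],[1,-4.25,-1.67,-1.1,0]]]'; python3 plan.py .6040 -.2603 .159 15.8
```

```text
time_s: 22.7
tcp_pos: [0.6051, -0.2581, 0.2032]
tcp_rot: [-1.89, -2.509, -0.001]
wrist_force: [0.6, 0.3, -1.0]
finger_gap: 0.474
grasp_force: 20.0
t 22.7 tcp [ 0.6051 -0.2581  0.2032] yaw 16.0 tilt [-0.     0.001 -1.   ] j [-0.    0.58  0.5   1.8  -0.35  0.86  0.94] gap 0.474 F 20.0 W [ 0.6  0.3 -1. ]
shift [-0.046 -0.043  1.104] turn 0.004
```

```bash
python3 -m creep '[[[1,-0.04,-0.03,0.5,0],[1,-0.04,-0.03,0.9,0],[1,-0.04,-0.03,1.05,0],[1,-0.04,-0.03,1.1,0],[1,-0.04,-0.03,1.1,0]]]'; python3 plan.py .6040 -.2603 .159 15.8
```

```text
time_s: 23.32
tcp_pos: [0.6041, -0.2623, 0.1596]
tcp_rot: [1.893, 2.506, 0.0]
wrist_force: [0.8, -0.0, -0.9]
finger_gap: 0.473
grasp_force: 20.0
t 23.32 tcp [ 0.6041 -0.2623  0.1596] yaw 15.9 tilt [ 0.001 -0.    -1.   ] j [ 0.03  0.63  0.47  1.83 -0.39  0.77  0.98] gap 0.473 F 20.0 W [ 0.8 -0.  -0.9]
shift [0.048 0.012 0.015] turn 0.001
```

```bash
python3 -m creep '[[[1,0.03,0,0.03,0],[1,0.03,0,0.06,0],[1,0.03,0,0.06,0]]]'; python3 plan.py .6040 -.2603 .159 15.8
```

```text
time_s: 23.7
tcp_pos: [0.6041, -0.262, 0.1591]
tcp_rot: [1.892, 2.504, 0.001]
wrist_force: [-3.8, -0.5, 15.3]
finger_gap: 0.471
grasp_force: 20.0
t 23.7 tcp [ 0.6041 -0.262   0.1591] yaw 15.8 tilt [ 0.003 -0.001 -1.   ] j [ 0.03  0.62  0.47  1.84 -0.39  0.77  0.98] gap 0.471 F 20.0 W [-3.8 -0.5 15.3]
shift [0.042 0.01  0.004] turn 0.001
```

```bash
python3 -m creep '[[[1,0,0,-0.04,0],[0.3,0,0,-0.04,0],[-0.3,0,0,-0.04,0],[-0.3,0,0,-0.04,0],[-0.3,0,0,-1,0],[-0.3,0,0,-1.8,0],[-0.3,0,0,-1.8,0],[-0.3,3,1,-1.8,0],[-0.3,3,1,-1.8,0],[-0.3,3,1,-1.8,0]]]'; python3 big.py .604 -.261 .192; python3 - <<'E'
from h import *
T,S=snap('top','t4.png'),snap('scene','s4.png')
r=[]
for im,(x,y) in((T,(200.6,239.3)),(S,(326,165))):
    p=cv2.resize(im['pixels'],None,fx=4,fy=4,interpolation=cv2.INTER_CUBIC).astype(int)
    m=((p[...,2]>=p[...,0]+3)&(p[...,1]>40)).astype(np.uint8)
    Y,X=np.mgrid[:m.shape[0],:m.shape[1]];m&=(np.hypot(X-4*x,Y-4*y)<70).astype(np.uint8)
    m=cv2.morphologyEx(m,cv2.MORPH_OPEN,np.ones((9,9)))
    n,l,s,c=cv2.connectedComponentsWithStats(m);k=l[int(4*y),int(4*x)]
    uv=(c[k]+.5)/4-.5;r.append(uv);print(uv,s[k]/4,s[k,4]/16,onz(im,*uv,.086))
print(tri(T,r[0],S,r[1]))
E
```

```text
time_s: 24.95
tcp_pos: [0.6094, -0.1281, 0.2271]
tcp_rot: [-1.881, -2.512, -0.002]
wrist_force: [-0.4, -0.2, -0.7]
finger_gap: 0.651
grasp_force: 0.0
at z [ 0.9496 -0.1572  0.192 ] rect [ 957.9 -172.2] [ 42.6 711.7] 0.0
at z [ 0.6123 -0.2533  0.192 ] rect [ 615.4 -252. ] [71.5 56.2] 16.2
tri [ 0.7931 -0.1595  0.4168] 0.1155
[199.56056895 239.02430294] [ 189.75  229.5    20.75   20.25 1327.  ] 331.75 [0.55173791 0.16453683 0.086     ]
[325.88532172 165.81936997] [320.   160.75  12.75  11.   466.25] 116.5625 [0.55748483 0.16520203 0.086     ]
(array([0.55269494, 0.16653196, 0.07938168]), np.float64(0.0015577431643977442))
```

```bash
python3 plan.py .552 .1645 .14 -30
```

```text
t 25.15 tcp [ 0.6087 -0.1361  0.2285] yaw 15.8 tilt [-0.001 -0.001 -1.   ] j [-0.22  0.51  0.53  1.85 -0.33  0.87  0.74] gap 0.651 F 0.0 W [-0.4  0.   0.3]
shift [7.62  0.681 2.206] turn 0.799
```

```bash
python3 -m creep '[[[-0.4,7.62,0.68,0,0.8],[-0.4,7.62,0.68,0,0.8],[-0.4,7.62,0.68,0,0.8],[-0.4,7.62,0.68,0,0.8],[-0.4,7.62,0.68,0,0.8],[-0.4,7.62,0.68,1,0.8],[-0.4,7.62,0.68,2.2,0.8],[-0.4,7.62,0.68,2.2,0.8],[-0.4,7.62,0.68,2.2,0.8]]]'; python3 plan.py .552 .1645 .049 -30; python3 big.py .604 -.261 .192 5.png;  python3 - <<'E'
import cv2,numpy as np
a=cv2.imread('pics/t5.png');b=cv2.imread('pics/s5.png')
cv2.imwrite('pics/c5.png',np.hstack([cv2.resize(a[130:300,90:260],(270,270)),cv2.resize(a[170:270,360:460],(270,270)),cv2.resize(b[170:270,120:220],(260,270))]))
E
```

```text
time_s: 26.28
tcp_pos: [0.5532, 0.1644, 0.1421]
tcp_rot: [2.721, 1.568, 0.001]
wrist_force: [1.2, 0.1, 0.5]
finger_gap: 0.698
grasp_force: 0.0
t 26.27 tcp [0.5532 0.1644 0.1421] yaw -30.1 tilt [ 0.001 -0.    -1.   ] j [-0.84  0.62  0.69  2.04 -0.61  0.69 -0.28] gap 0.698 F 0.0 W [1.2 0.1 0.5]
shift [-0.013 -0.029  2.327] turn -0.002
at z [ 0.5983 -0.2545  0.192 ] rect [ 596.9 -255.4] [66.6 59.4] 16.0
at z [ 0.6058 -0.26    0.192 ] rect [ 605.4 -260. ] [47.4 46.4] 15.5
tri [ 0.5999 -0.2598  0.1832] 0.0035
```

View pics/c5.png

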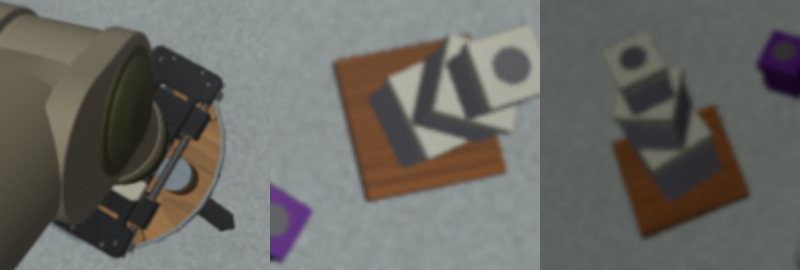

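The tower of three stands upright (small's disc at crop (632,57)) and the jar at (180,178) lies between the open fingers.

```bash
python3 -m creep '[[[-0.4,0,-0.02,1.2,0],[-0.4,0,-0.02,2,0],[-0.4,0,-0.02,2.28,0],[-0.4,0,-0.02,2.3,0],[1,0,-0.02,2.3,0],[1,0,-0.02,2.3,0],[1,0,-0.02,2.3,0],[1,0,-0.02,2.3,0],[1,0,-0.02,2.3,0]]]' 20; python3 plan.py .552 .1645 .05
```

```text
time_s: 27.5
tcp_pos: [0.5518, 0.1665, 0.0496]
tcp_rot: [2.72, 1.571, 0.002]
wrist_force: [-0.8, -0.2, 7.5]
finger_gap: 0.449
grasp_force: 20.0
t 27.5 tcp [0.5518 0.1665 0.0496] yaw -30.0 tilt [ 0.001  0.001 -1.   ] j [-0.73  0.73  0.53  2.09 -0.76  0.51 -0.16] gap 0.449 F 20.0 W [-0.8 -0.2  7.5]
shift [-0.041  0.028 -0.01 ] turn None
```

```bash
python3 -m creep '[[[1,0,0,-0.3,0],[1,0,0,-1,0],[1,0,0,-2.2,0],[1,0,0,-3.5,0],[1,0,0,-4.8,0],[1,0,0,-5.4,0],[1,0,0,-5.4,0],[1,0,0,-5.4,0]]]'; python3 plan.py .6035 -.261 .264
```

```text
time_s: 28.5
tcp_pos: [0.5504, 0.1665, 0.264]
tcp_rot: [-2.719, -1.572, 0.002]
wrist_force: [-0.8, -0.7, -2.0]
finger_gap: 0.452
grasp_force: 20.0
t 28.5 tcp [0.5504 0.1665 0.264 ] yaw -29.9 tilt [-0.001 -0.    -1.   ] j [-0.97  0.48  0.85  1.93 -0.45  0.93 -0.42] gap 0.452 F 20.0 W [-0.8 -0.7 -2. ]
shift [-8.597e+00  6.485e+00  1.000e-03] turn None
```

```bash
python3 -m creep '[[[1,-1,0.75,0,0],[1,-2.2,1.66,0,0],[1,-3.4,2.56,0,0],[1,-4.6,3.47,0,0],[1,-5.8,4.37,0,0],[1,-7,5.28,0,0],[1,-7.8,5.88,0,0],[1,-8.3,6.26,0,0],[1,-8.6,6.49,0,0],[1,-8.6,6.49,0,0],[1,-8.6,6.49,0,0],[1,-8.6,6.49,0,0]]]'; python3 plan.py .6035 -.261 .2136
```

```text
time_s: 30.0
tcp_pos: [0.6046, -0.2599, 0.2647]
tcp_rot: [-2.718, -1.574, -0.0]
wrist_force: [-0.2, 0.7, -1.0]
finger_gap: 0.445
grasp_force: 20.0
t 30.0 tcp [ 0.6046 -0.2599  0.2647] yaw -29.9 tilt [-0.     0.001 -1.   ] j [-0.16  0.57  0.77  1.74 -0.46  1.02  0.26] gap 0.445 F 20.0 W [-0.2  0.7 -1. ]
shift [-0.039 -0.009  1.278] turn None
```

```bash
python3 -m creep '[[[1,-0.02,-0.01,0.6,0],[1,-0.02,-0.01,1.0,0],[1,-0.02,-0.01,1.18,0],[1,-0.02,-0.01,1.25,0],[1,-0.02,-0.01,1.27,0],[1,-0.02,-0.01,1.27,0]]]'; python3 plan.py .6035 -.261 .2136
```

```text
time_s: 30.75
tcp_pos: [0.6038, -0.262, 0.2145]
tcp_rot: [2.72, 1.571, 0.001]
wrist_force: [-0.2, -0.5, -1.2]
finger_gap: 0.453
grasp_force: 20.0
t 30.75 tcp [ 0.6038 -0.262   0.2145] yaw -30.0 tilt [ 0.001 -0.    -1.   ] j [-0.13  0.62  0.73  1.8  -0.51  0.92  0.3 ] gap 0.453 F 20.0 W [-0.2 -0.5 -1.2]
shift [ 0.019 -0.018  0.022] turn None
```

```bash
python3 -m creep '[[[1,0,0,0.02,0],[1,0,0,0.04,0],[1,0,0,0.04,0]]]'; 
```

```text
time_s: 31.12
tcp_pos: [0.6039, -0.2621, 0.2137]
tcp_rot: [2.72, 1.571, 0.002]
wrist_force: [-1.5, 1.9, 7.3]
finger_gap: 0.444
grasp_force: 20.0
```

Contact; release, rise, back away and check.

```bash
python3 -m creep '[[[1,0,0,-0.01,0],[0.5,0,0,-0.01,0],[0,0,0,-0.01,0],[-0.3,0,0,-0.01,0],[-0.3,0,0,-0.01,0],[-0.3,0,0,-0.5,0],[-0.3,0,0,-1.5,0],[-0.3,0,0,-2.2,0],[-0.3,0,0,-2.2,0],[-0.3,4,-3,-2.2,0],[-0.3,4,-3,-2.2,0],[-0.3,4,-3,-2.2,0]]]'; python3 -m creep '[[[-0.3,3,-2.2,0,0],[-0.3,3,-2.2,0,0],[-0.3,3,-2.2,0,0],[-0.3,3,-2.2,0,0],[-0.3,3,-2.2,0,0],[-0.3,3,-2.2,0,0]]]'; python3 - <<'E'
from h import *
T,S=snap('top'),snap('scene')
a=T['pixels'][:,:,::-1];b=S['pixels'][:,:,::-1]
for im in(T,S): print([proj(im,[.604,-.261,z]).round(0) for z in(.25,.192,.142)])
cv2.imwrite('pics/c6.png',np.vstack([np.hstack([cv2.resize(a,(400,300)),cv2.resize(b,(400,300))]),np.hstack([cv2.resize(a[150:270,360:520],(400,300)),cv2.resize(b[150:270,100:260],(400,300))])]))
E
```

```text
time_s: 32.62
tcp_pos: [0.5804, -0.0739, 0.3002]
tcp_rot: [-2.72, -1.571, 0.001]
wrist_force: [1.4, -0.6, 0.8]
finger_gap: 0.649
grasp_force: 0.0
time_s: 33.38
tcp_pos: [0.5649, 0.0703, 0.3006]
tcp_rot: [2.722, 1.568, 0.0]
wrist_force: [0.5, -0.7, 1.2]
finger_gap: 0.654
grasp_force: 0.0
[array([462., 185.]), array([448., 194.]), array([438., 200.])]
[array([148., 176.]), array([155., 191.]), array([160., 203.])]
```

View pics/c6.png

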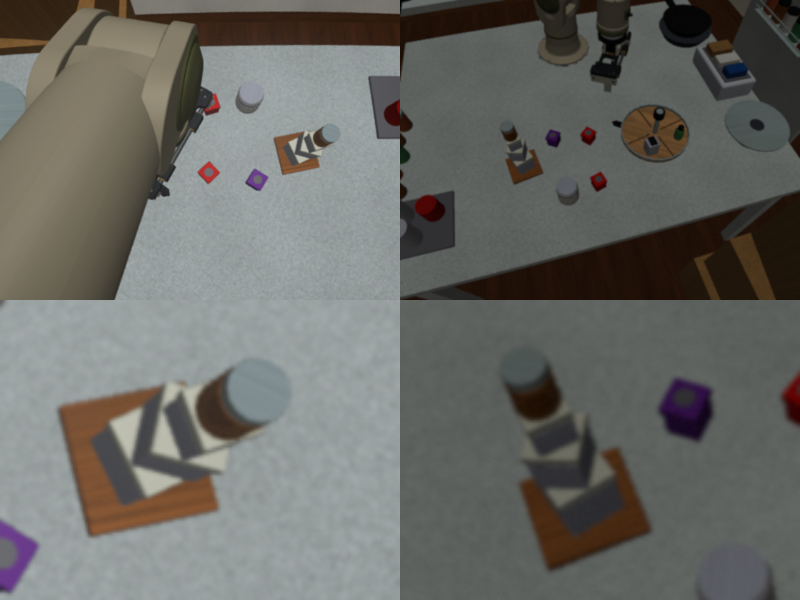

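The tower is complete. The jar lid is at (463,184) in the top view and (150,177) in the scene view, both within about 3 px of the predicted stack axis. The bottle and square tin stand on the disc and the food tin is untouched.

```bash
python3 -c "
from bench import order;print(order.job_done())"
```

```text
the job is handed in; nothing more can be done
None
```

The tower (large, medium, small, jar) stands on the board, with the jar taken only after it was turned to the front. The job was handed in at about 33 s; the hand-in returned no verdict.

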